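Hold the spring clamp fixture open at its marker

TASK

Lift the dust cover off the spring clamp fixture and stand it upright in the middle of the rubber mat, then let go of it. Then take the slide's handle, pull it out against its spring until the slide's pointer lines up with the brass marker, and keep it there for at least three seconds so that a part can be loaded; the program finishes while still holding the slide at the marker. Do not disturb the other things on the bench.

Things in the scene. Friction and masses are not known exactly. Their poses are not given: they have to be found in the camera images.
- cover_mid (a point): Loose grey plastic dust cover, 0.1 to 0.2 kg: upside-down open box 88 (x) by 70 (y) by 76 mm high, walls 3 mm, with an upright grip tab on the middle of its roof, 46 (x) by 12 (y) by 30 mm high. This point is its centre, 53 mm above its lower rim; roof 23 mm, tab top 53 mm above this point. Starts standing over the slide on the fixture's base; lift it 70 mm straight up to clear the handle.
- cover: The same dust cover, origin at the centre of its lower rim, z up.
- fixture: Spring clamp fixture bolted to the bench: aluminium base plate reaching from x -100 to +85 mm and y -55 to +55 mm of this origin, 16 mm thick, with a fixed dark steel jaw at its -x end (top 40 mm above the bench). Origin on the bench surface; its +x is the direction in which the slide is pulled out.
- handle (a point): Centre of the slide's upright paddle handle, 59 mm above the bench: 12 mm thick along the fixture's x, 34 mm wide along y, 40 mm high (its top 79 mm above the bench, its foot on the carriage 20 mm below this point). Free of obstacles on both x sides above the carriage once the cover is off. Axes as the fixture's.
- pointer (a point): Tip of the small steel pointer that sticks out of the slide's +y side, 36 mm above the bench; 5 mm behind (in -x of) the handle's centre. Moves with the slide.
- mark (a point): The mark: tip of the brass marker block (10 mm along x, 14 mm along y, 22 mm high, fixed on the base at the +y edge beside the slide's path), 36 mm above the bench. Axes as the fixture's. The pointer lines up with it when both have the same x in the fixture's frame, which takes 40 to 65 mm of pull.
- mat: Flat black rubber mat fixed on the bench, 170 mm (x) by 150 mm (y), 4 mm thick; origin at the centre of its underside.
- flux_bottle: Bystander: white jar with blue cap, 52 mm across, 100 mm high; origin under its centre.
- tape_reel: Bystander: black tape ring lying flat, 68 mm across, 18 mm high; origin under its centre.
- parts_tray: Bystander: white two-part tray, 100 by 80 by 25 mm; origin under its centre.
- screwdriver: Bystander: screwdriver 170 mm long lying on the bench, along its x.
- clamp_slide (a joint): Travel of the spring slide in m: 0 home (closed), grows as it is pulled along the fixture's +x, end stop at 0.085. The spring pulls it home with 4 N at 0, 9 N at 40 mm, 12.5 N at 65 mm; let go, it runs home. The slide is a steel carriage 40 (x) by 46 (y) mm, its top 40 mm above the bench, with the handle on it; under the cover at the start.
Not all that is in view belongs to the job. Of the things shaped like the cover, the grey one is meant.

How it is judged:
By the outcome, as a careful person would: the job done as asked, in the order asked, and still so for the second after the job is handed in, while the arm keeps its last pose, push and grip.
It also fails if it takes over 64 s, if anything falls off the work surface, if the arm or the gripper's body presses on something with over 40 N, if the wrist force passes 120 N, or if a joint passes its speed limit or range.

ROBOT

A 6-joint arm with a two-finger parallel gripper is mounted at the origin on the work surface. World frame = base frame: x ahead of the robot, y to its left, z up, the work surface at z = 0. Lengths are in m, angles in degrees, forces in N, time in s.
With the tool pointing down it reaches from about 0.325 to 0.85 m from the base axis. Payload 15.5 kg.
Tool frame: the origin (TCP) lies midway between the tips of the shut fingers; the grasp point (between the pads) lies 19 mm behind it; y points along the fingers, x is the direction in which the jaws open and shut, and the axes are right-handed (so a half turn about y gives the same grasp; the last joint's range is limited). The gripper opens to 91 mm and grips with 3 to 60 N. Pads are 32 mm wide; open, the fingers measure 118 mm over their backs; the gripper's body (76 mm by 178 mm) begins 60 mm behind the grasp point.
Start: joints at [-72.565, 28.281, 77.091, -0, 74.628, -5.472], TCP at [0.243, -0.576, 0.214] pointing down, gripper open.
Joint ranges: [-166.48, 166.48], [-47.26, 123.95], [12.59, 153.08], [-70.14, 250.14], [6.76, 159.57], [-176.63, 176.63]. Speed limits (degrees/s): [108.29, 108.29, 147.25, 172.46, 172.46, 172.46].

INTERFACE

Orientations are given as a 3x3 rotation matrix whose columns are the frame's x, y, z axes.
In Python, from bench import ctrl gives the robot as it stands. The module is installed in compiled form; this text tells all that it offers. Calls block until the motion is done:
- ctrl.goto(position, orientation): joint-space move of the TCP to a pose.
- ctrl.move_l(position, vel=0.15, ori=None, contact_N=None): straight line of the TCP; ori=None keeps the orientation; vel is the mean speed in m/s. With contact_N (N) it stops when the force on the tool has changed by that much, and returns True; else False.
- ctrl.movej(angles): joint-space move.
- ctrl.command_gripper(opening): opening from 0.0 (shut) to 1.0 (fully open); the grip force is fixed at half the most; returns when the fingers have stopped.
- ctrl.sleep(seconds).
- ctrl.ik(position, orientation): joint angles nearest the present ones, or None.
- ctrl.read_camera(name): name is "scene" or "top" or "wrist"; returns the picture (384x512x3 uint8, blue, green, red); there is no depth.
- ctrl.camera_params(name): a dict with "fx", "fy", "cx", "cy" (pixels), "D" ([k1, k2, p1, p2, k3] as OpenCV has them; the pictures are not rectified), "pose" (4x4, takes a point from camera to world coordinates); the wrist camera has in their place "T_tool_cam" (4x4, takes a point from camera to tool coordinates, whose origin is the TCP and whose axes are the tool frame's). Camera axes: x right, y up, looking along -z (the intrinsics and any distortion apply to the point x, -y, -z); pixel columns grow to the right and rows downward; lengths in m; the calibration is good to about 2 mm. A picture is of the moment at which its call begins: read the wrist's pose just before it. camera_params takes no time and is no camera call.
A pose or a line that the arm cannot do raises ctrl.MotionError and nothing moves.
- ctrl.sign_off(): hands the job in, once; it reports no verdict.
Readings, each from a call of its own:
- ctrl.current_t(): time.
- ctrl.current_q(): joint angles.
- ctrl.current_dq(): joint speeds.
- ctrl.current_effort(): joint torques, N m.
- ctrl.current_tool_pos(): TCP position.
- ctrl.current_eef_rot(): TCP orientation.
- ctrl.current_contact_force(): force on the tool from outside, world axes, zero at the start.
- ctrl.current_wrist_torque(): the same for the moment, N m.
- ctrl.current_grip_width(): opening from 0.0 (shut) to 1.0 (fully open).
Only numpy, scipy, OpenCV 4.12 (cv2) and the standard library are available. Lean on these libraries where they do the work, as an engineer would, in place of code of your own. Each camera call takes 0.05 s, during which the arm holds its last target. There are 200 camera calls.

## Working session

There is one attempt and no reset: what is moved stays moved. The work goes in short steps, each a Python script; the robot and the scene stay as the last script left them, time stands still between calls to the robot, and variables do not carry over. Pictures are saved under pics/ and viewed, about 8 in all and at most 12, crops included, and the job is handed in when it is done.

```bash
mkdir -p pics; cat > h.py <<'E'
import numpy as np, cv2
from bench import ctrl
def cam(name):
    p=ctrl.camera_params(name)
    K=np.array([[p["fx"],0,p["cx"]],[0,p["fy"],p["cy"]],[0,0,1]]);D=np.array(p["D"],float)
    if "pose" in p: T=np.array(p["pose"])
    else:
        W=np.eye(4);W[:3,:3]=ctrl.current_eef_rot();W[:3,3]=ctrl.current_tool_pos();T=W@np.array(p["T_tool_cam"])
    return K,D,T
def ray(c,u,v):
    K,D,T=c
    x,y=cv2.undistortPoints(np.array([[[u,v]]],float),K,D)[0,0]
    return T[:3,3],T[:3,:3]@np.array([x,-y,-1])
def at_z(c,u,v,z):
    o,d=ray(c,u,v); return o+d*(z-o[2])/d[2]
def tri(obs):
    A=np.zeros((3,3));b=np.zeros(3);R=[]
    for c,u,v in obs:
        o,d=ray(c,u,v);d=d/np.linalg.norm(d);P=np.eye(3)-np.outer(d,d);A+=P;b+=P@o;R.append((P,o))
    x=np.linalg.solve(A,b); return x,[np.linalg.norm(P@(x-o)) for P,o in R]
def proj(c,X):
    K,D,T=c; p=np.linalg.inv(T)@np.append(X,1); q=np.array([[p[0],-p[1],-p[2]]])
    return cv2.projectPoints(q,np.zeros(3),np.zeros(3),K,D)[0].ravel()
E
python3 - <<'E'
from h import *
for n in("scene","top"):
    im=ctrl.read_camera(n);cv2.imwrite(f"pics/{n}0.png",im);cv2.imwrite(f"pics/{n}0b.png",cv2.resize(im,(800,600),interpolation=cv2.INTER_CUBIC))
    c=cam(n);print(n,c[0].round(1).tolist(),c[1],c[2].round(3).tolist())
print(ctrl.current_eef_rot(),ctrl.current_t())
E
```

```text
scene [[427.5, 0.0, 251.2], [0.0, 427.5, 189.7], [0.0, 0.0, 1.0]] [-0.10848692  0.          0.          0.          0.        ] [[0.282, -0.715, 0.64, 1.344], [0.959, 0.195, -0.205, -0.251], [0.021, 0.671, 0.741, 1.022], [0.0, 0.0, 0.0, 1.0]]
top [[492.8, 0.0, 253.0], [0.0, 492.8, 189.8], [0.0, 0.0, 1.0]] [-0.10260807  0.          0.          0.          0.        ] [[0.023, 0.987, -0.157, 0.288], [-1.0, 0.022, -0.013, -0.002], [-0.009, 0.157, 0.988, 1.609], [0.0, 0.0, 0.0, 1.0]]
[[ 3.89253853e-01 -3.34974834e-04  9.21130461e-01]
 [-9.21129908e-01  1.01262047e-03  3.89253988e-01]
 [-1.06314585e-03 -9.99999431e-01  8.56110839e-05]] 0.1
```

View pics/scene0b.png

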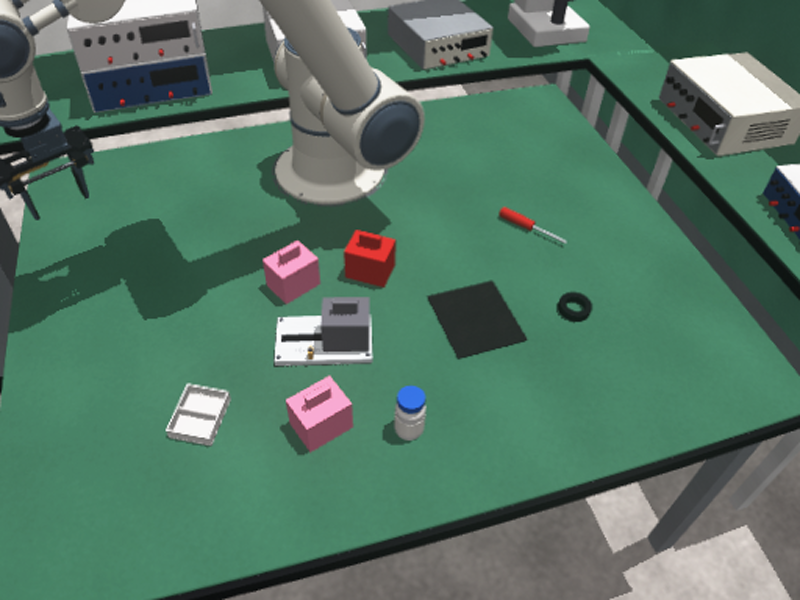

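View pics/top0b.png

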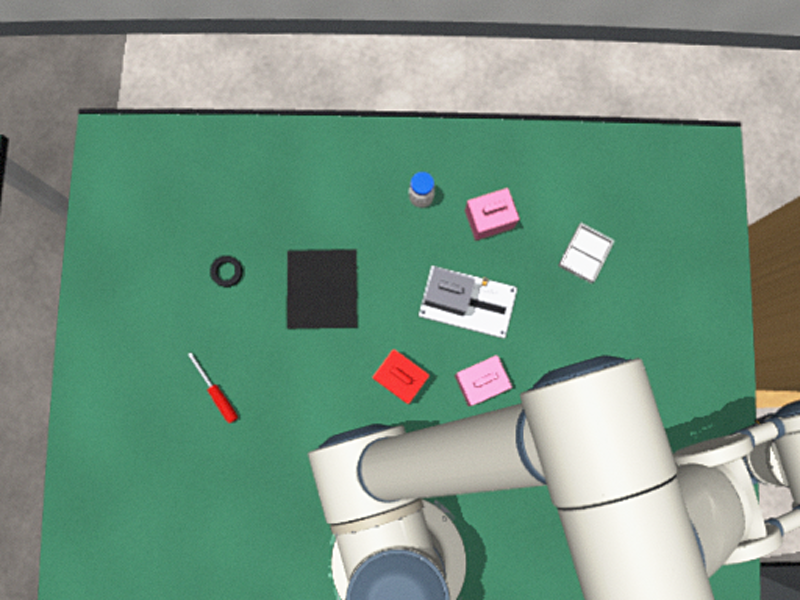

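Candidates for the cover, in the 800x600 top view: grey (450,290), pink (493,212), pink (485,380) and red (402,376). I choose the grey one on the fixture and check it in enlarged crops.

```bash
python3 - <<'E'
import cv2,numpy as np
t=cv2.imread("pics/top0.png");s=cv2.imread("pics/scene0.png")
a=cv2.resize(t[160:225,260:340],None,fx=10,fy=10,interpolation=cv2.INTER_CUBIC)[:600]
cv2.imwrite("pics/c1.png",a)
b=cv2.resize(s[180:240,170:245],None,fx=10,fy=10,interpolation=cv2.INTER_CUBIC)
cv2.imwrite("pics/c2.png",b)
from h import *
c=cam("top")
g=cv2.cvtColor(t,cv2.COLOR_BGR2GRAY)
m=((g<50)).astype(np.uint8);m[:, :170]=0;m[:,240:]=0;m[:140]=0;m[230:]=0
cs,_=cv2.findContours(m,0,2);k=max(cs,key=cv2.contourArea);r=cv2.minAreaRect(k);print(r)
P=[at_z(c,*p,.004) for p in cv2.boxPoints(r)];print(np.round(P,3).tolist(),np.mean(P,0))
for u,v in[(422,190),(493,212),(485,380),(402,376),(586,252)]:print(at_z(c,u*.64,v*.64,.07).round(3))
E
```

```text
((205.5, 184.49998474121094), (48.99999237060547, 42.99999237060547), 90.0)
[[0.638, 0.252, 0.004], [0.641, 0.108, 0.004], [0.477, 0.103, 0.004], [0.474, 0.245, 0.004]] [0.55749467 0.17697785 0.004     ]
[ 0.757 -0.032  0.07 ]
[ 0.713 -0.179  0.07 ]
[ 0.368 -0.164  0.07 ]
[0.372 0.001 0.07 ]
[ 0.633 -0.371  0.07 ]
```

View pics/c1.png

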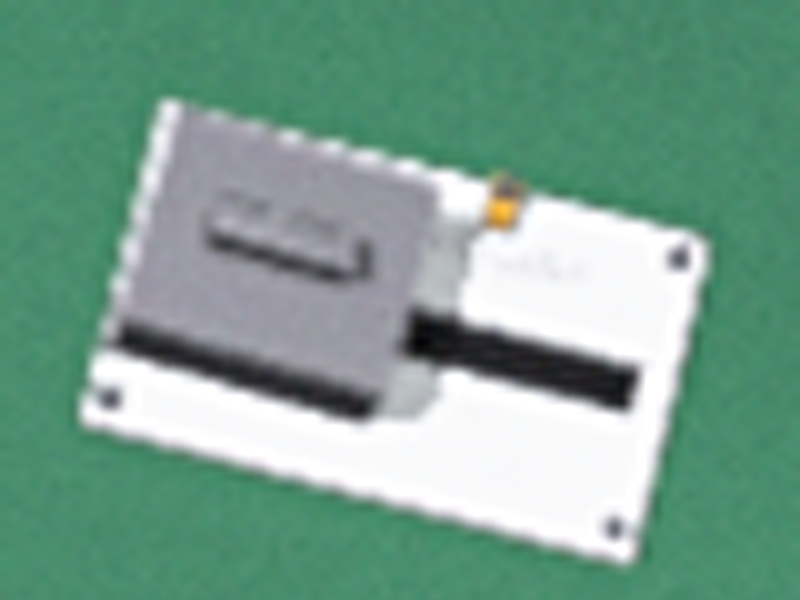

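View pics/c2.png

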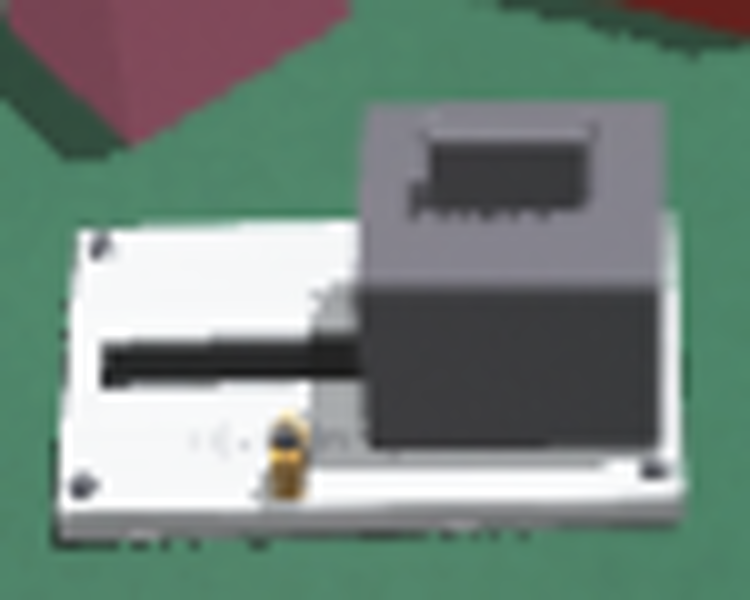

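The crops show the grey cover with its tab (top crop about (280,230)) on the white base, with the slot and brass marker (505,205) toward image right. So fixture +x is roughly world -y. Next I compute the poses.

```bash
python3 - <<'E'
from h import *
c=cam("top");s=cam("scene")
f=lambda u,v:(260+(u+.5)/10-.5,160+(v+.5)/10-.5)
g=lambda u,v:(170+(u+.5)/10-.5,180+(v+.5)/10-.5)
C=[at_z(c,*f(*p),.016)for p in[(165,100),(708,238),(632,562),(82,428)]]
C=np.array(C);print(C.round(4));print([np.linalg.norm(C[i]-C[(i+1)%4]).round(4) for i in range(4)])
S=np.array([at_z(s,*g(*p),.016)for p in[(78,228),(57,515),(683,492)]]);print(S.round(4))
ex=(C[1]-C[0]+C[2]-C[3]);print("yaw",np.degrees(np.arctan2(ex[1],ex[0])),"ctr",C.mean(0))
ex=S[1]-S[2];print("yaw scene",np.degrees(np.arctan2(ex[1],ex[0])))
print("roof top", [at_z(c,*f(*p),.092).round(4) for p in[(172,102),(440,180),(375,395),(122,325)]])
print("roof scene",[at_z(s,*g(*p),.092).round(4) for p in[(365,100),(665,102),(658,288),(362,288)]])
print("tab +y edge scene",[at_z(s,*g(*p),.122).round(4) for p in[(428,142),(590,142)]])
print("tab foot +y scene",[at_z(s,*g(*p),.092).round(4) for p in[(428,208),(588,208)]])
print("tab -y foot?",[at_z(c,*f(*p),.122).round(4) for p in[(208,235),(350,275),(372,240),(222,190)]])
print("brass", at_z(c,*f(505,185),.038),tri([(c,*f(505,185)),(s,*g(288,425))]))
E
```

```text
[[ 0.6098 -0.0552  0.016 ]
 [ 0.5676 -0.2343  0.016 ]
 [ 0.4602 -0.2094  0.016 ]
 [ 0.5003 -0.0299  0.016 ]]
[np.float64(0.1839), np.float64(0.1102), np.float64(0.1839), np.float64(0.1124)]
[[ 0.4648 -0.2081  0.016 ]
 [ 0.5723 -0.233   0.016 ]
 [ 0.6125 -0.0544  0.016 ]]
yaw -102.91623211168199 ctr [ 0.5344652  -0.13222926  0.016     ]
yaw scene -102.69313654896476
roof top [array([ 0.5938, -0.0549,  0.092 ]), array([ 0.5708, -0.1391,  0.092 ]), array([ 0.5025, -0.1194,  0.092 ]), array([ 0.5227, -0.0404,  0.092 ])]
roof scene [array([ 0.5045, -0.1216,  0.092 ]), array([ 0.5285, -0.0369,  0.092 ]), array([ 0.5964, -0.0572,  0.092 ]), array([ 0.5744, -0.1377,  0.092 ])]
tab +y edge scene [array([ 0.5519, -0.1121,  0.122 ]), array([ 0.5639, -0.0681,  0.122 ])]
tab foot +y scene [array([ 0.5502, -0.1131,  0.092 ]), array([ 0.5623, -0.0689,  0.092 ])]
tab -y foot? [array([ 0.5465, -0.0655,  0.122 ]), array([ 0.5351, -0.1091,  0.122 ]), array([ 0.5461, -0.1157,  0.122 ]), array([ 0.5606, -0.0696,  0.122 ])]
brass [ 0.57970056 -0.16514036  0.038     ] (array([ 0.57877845, -0.16403166,  0.0435017 ]), [np.float64(0.0005442029508903942), np.float64(0.0005442029508904726)])
```

```bash
python3 - <<'E'
from h import *
s=cam("scene")
P=np.array([at_z(s,u*.64,v*.64,.004) for u,v in[(428,297),(492,281),(526,338),(458,357)]]);print(P.round(4),P.mean(0))
a=np.radians(-105.2+90)
x=np.array([np.cos(a),np.sin(a),0]);y=np.array([0,0,-1.]);R=np.c_[x,y,np.cross(x,y)]
R2=np.c_[-x,y,np.cross(-x,y)]
for r in(R,R2):print([None if (q:=ctrl.ik(p,r)) is None else np.round(q,1) for p in([.5495,-.0885,.25],[.557,.177,.09],[.55,-.16,.06])])
q=[ctrl.ik([.5495,-.0885,.25],r) for r in(R,R2)]
i=int(np.argmin([abs(k[5]) for k in q]));print(i)
ctrl.goto([.5495,-.0885,.25],(R,R2)[i])
c=cam("wrist");im=ctrl.read_camera("wrist");cv2.imwrite("pics/w0.png",im)
np.savez("w0.npz",K=c[0],D=c[1],T=c[2]);print(c[2].round(3),ctrl.current_t())
cv2.imwrite("pics/w0b.png",cv2.resize(im,(800,600),interpolation=cv2.INTER_CUBIC))
E
```

```text
[[0.4849 0.1005 0.004 ]
 [0.4773 0.2461 0.004 ]
 [0.6393 0.2528 0.004 ]
 [0.6469 0.1071 0.004 ]] [0.56211403 0.17660721 0.004     ]
[array([-15.3,  20.8,  84. ,  -0. ,  75.2,  -0.1]), array([11.8, 33.4, 90.6, -0. , 56.1, 27. ]), array([-22.2,  35.1,  93.6,  -0. ,  51.3,  -7. ])]
[None, array([  11.8,   33.4,   90.6,   -0. ,   56.1, -153. ]), array([-22.2,  35.1,  93.6,  -0. ,  51.3, 173. ])]Traceback (most recent call last):
  File "<stdin>", line 9, in <module>
TypeError: 'NoneType' object is not subscriptable
```

```bash
cat >> h.py <<'E'
def Rz(yaw):
    a=np.radians(yaw);x=np.array([np.cos(a),np.sin(a),0]);y=np.array([0,0,-1.]);return np.c_[x,y,np.cross(x,y)]
E
python3 - <<'E'
from h import *
ctrl.goto([.5495,-.0885,.25],Rz(-15.2))
c=cam("wrist");im=ctrl.read_camera("wrist");cv2.imwrite("pics/w0.png",im)
np.savez("w0.npz",K=c[0],D=c[1],T=c[2]);print(c[2].round(3),ctrl.current_t())
cv2.imwrite("pics/w0b.png",cv2.resize(im,(800,600),interpolation=cv2.INTER_CUBIC))
E
```

```text
[[ 0.965  0.255  0.07   0.568]
 [-0.264  0.932  0.249 -0.018]
 [-0.002 -0.259  0.966  0.421]
 [ 0.     0.     0.     1.   ]] 2.225
```

View pics/w0b.png

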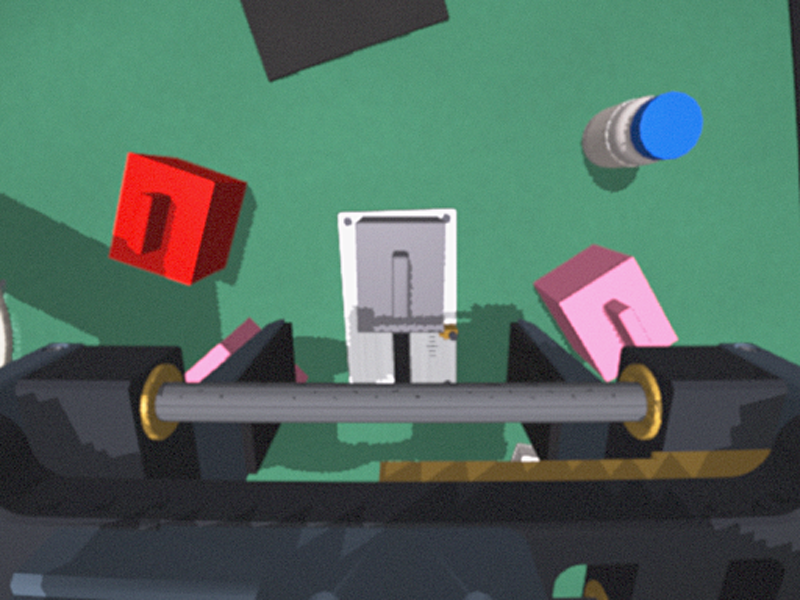

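The wrist view shows the tab about (391..410, 257..318) and the roof (357..445, 222..331), square to the jaws. I check the positions.

```bash
python3 - <<'E'
from h import *
w=np.load("w0.npz");c=(w["K"],w["D"],w["T"])
A=lambda L,z:np.array([at_z(c,u*.64,v*.64,z) for u,v in L])
for n,L,z in(("tab",[(391.5,257),(410,257),(411,318),(391.5,318)],.122),("roof",[(357,222),(444,222),(445,331),(358,331)],.092),("base",[(338,212),(456,209)],.016)):
    P=A(L,z);print(n,P.round(4).tolist(),P.mean(0).round(4))
E
```

```text
tab [[0.5481, -0.0662, 0.122], [0.5606, -0.0696, 0.122], [0.5497, -0.1134, 0.122], [0.5359, -0.1097, 0.122]] [ 0.5486 -0.0897  0.122 ]
roof [[0.528, -0.0382, 0.092], [0.5918, -0.0556, 0.092], [0.5716, -0.1409, 0.092], [0.5034, -0.1223, 0.092]] [ 0.5487 -0.0892  0.092 ]
base [[0.5043, -0.0292, 0.016], [0.6108, -0.0555, 0.016]] [ 0.5576 -0.0423  0.016 ]
```

```bash
python3 - <<'E'
from h import *
print(ctrl.move_l([.5488,-.0892,.13],vel=.15))
print(ctrl.move_l([.5488,-.0892,.097],vel=.08,contact_N=6))
f0=ctrl.current_contact_force()
ctrl.command_gripper(0.0)
print(ctrl.current_grip_width()*91,ctrl.current_tool_pos(),f0,ctrl.current_contact_force())
ctrl.move_l([.5488,-.0892,.187],vel=.08)
print(ctrl.current_grip_width()*91,ctrl.current_contact_force(),ctrl.current_t())
im=ctrl.read_camera("scene");cv2.imwrite("pics/s1.png",cv2.resize(im[130:270,120:320],(800,560)))
E
```

```text
False
False
11.537304677535936 [ 0.54879684 -0.08920044  0.09696723] [ 1.18613549 -0.29651408  1.33407681] [-0.3497368   0.38178959 -0.45909475]
11.873838658460633 [ 0.77651668  0.40140921 -1.55583385] 6.1917
```

View pics/s1.png

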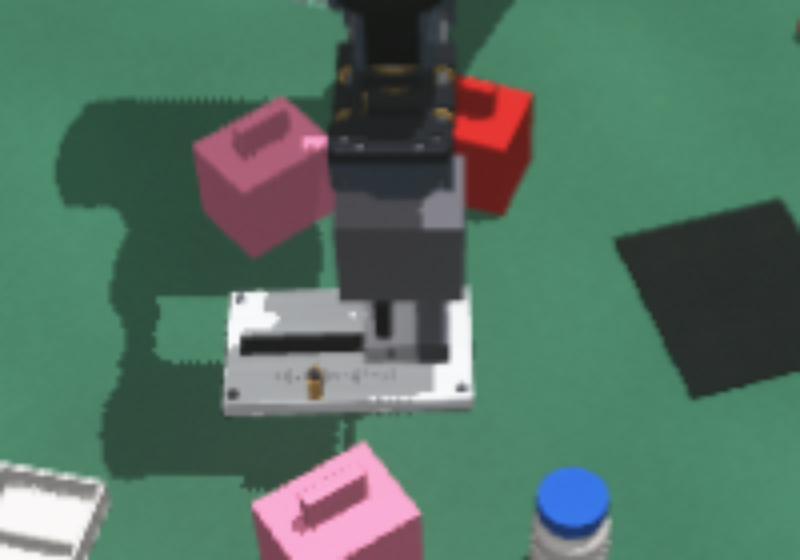

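Cover is lifted clear. Now I place it on the mat.

```bash
python3 - <<'E'
from h import *
ctrl.move_l([.560,.177,.187],vel=.2,ori=Rz(2))
ctrl.move_l([.560,.177,.105],vel=.12)
print(ctrl.move_l([.560,.177,.080],vel=.03,contact_N=4),ctrl.current_tool_pos(),ctrl.current_contact_force())
ctrl.command_gripper(0.7)
ctrl.move_l([.560,.177,.16],vel=.1)
p=[.5488,-.12,.27]
ctrl.move_l([.56,.10,.27],vel=.2)
ctrl.goto([.548,-.08,.30],Rz(-12.8))
c=cam("wrist");im=ctrl.read_camera("wrist")
np.savez("w1.npz",K=c[0],D=c[1],T=c[2])
cv2.imwrite("pics/w1.png",im);t=ctrl.read_camera("top");s=ctrl.read_camera("scene")
cv2.imwrite("pics/t1.png",t);cv2.imwrite("pics/s2.png",s)
Z=lambda a:cv2.resize(a,(400,300),interpolation=cv2.INTER_CUBIC)
a=np.hstack([Z(t[140:230,160:280]),Z(s[150:240,250:370])])
b=cv2.resize(im[80:260,130:370],(800,600),interpolation=cv2.INTER_CUBIC)
cv2.imwrite("pics/chk.png",a);cv2.imwrite("pics/w1b.png",b)
print(ctrl.current_t())
E
```

```text
True [0.55976545 0.17698892 0.08456444] [0.20548038 0.95179901 2.60208731]
12.75
```

View pics/chk.png

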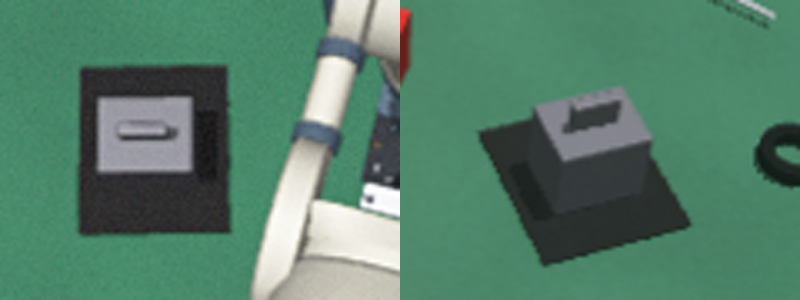

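View pics/w1b.png

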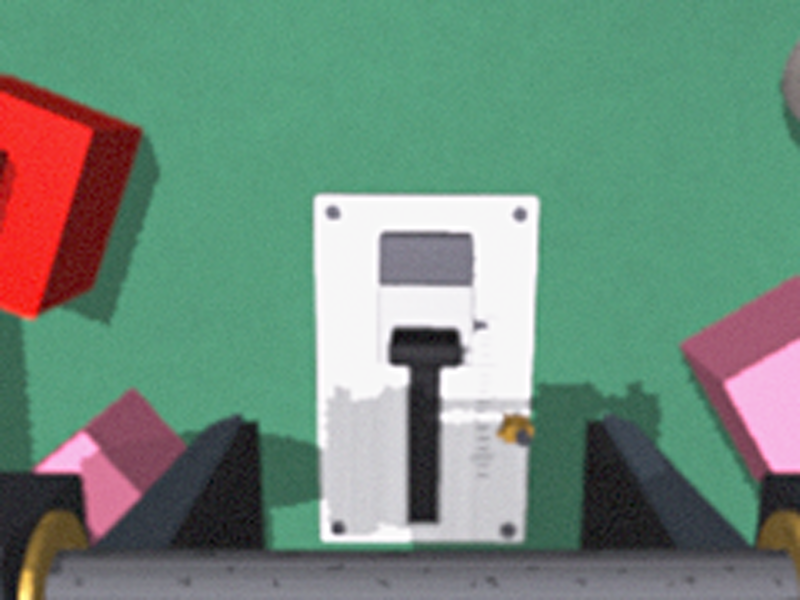

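The cover stands upright on the mat. The wrist crop shows the jaw (427,258), handle top (427,335..360), pointer tip (485,325) and brass marker (515,432). I look closer at pointer and marker.

```bash
python3 - <<'E'
from h import *
w=cv2.imread("pics/w1.png");s=cv2.imread("pics/s2.png")
# scene: project fixture area
c=cam("scene");print([proj(c,p).round(1) for p in([.583,-.164,.036],[.565,-.11,.036])])
a=cv2.resize(w[165:225,240:300],(400,400),interpolation=cv2.INTER_CUBIC)
b=cv2.resize(s[200:240,185:225],(400,400),interpolation=cv2.INTER_CUBIC)
cv2.imwrite("pics/cc.png",np.hstack([a,b]))
E
```

```text
[array([198.7, 224.8]), array([215.4, 216.2])]
```

View pics/cc.png

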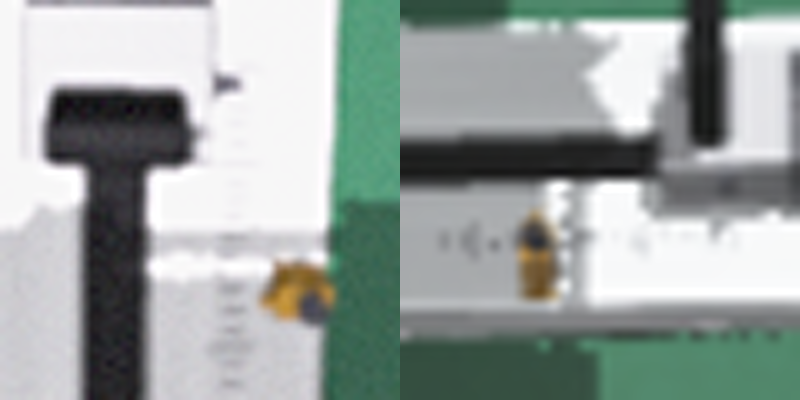

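```bash
cat >> h.py <<'E'
YAW=-102.8; ex=np.array([np.cos(np.radians(YAW)),np.sin(np.radians(YAW)),0]); ey=np.array([-ex[1],ex[0],0])
E
python3 - <<'E'
from h import *
w=np.load("w1.npz");c=(w["K"],w["D"],w["T"]);s=cam("scene")
f=lambda u,v:(240+u*.15-.4,165+v*.15-.4); g=lambda u,v:(185+(u-400)/10-.45,200+v/10-.45)
h=lambda u,v:(130+u*.3-.35,80+v*.3-.35)
O0=np.array([.5345,-.1322,0])  # base plate centre ~ fixture x=-7.5mm
O=O0+.0075*ex
def show(n,X): print(n,X.round(4),"fix mm",(1e3*np.array([(X-O)@ex,(X-O)@ey])).round(1))
for n,a,b in(("mark",(262,298),(535,213)),("ptr",(240,84),(718,230))):
    X,r=tri([(c,*f(*a)),(s,*g(*b))]);show(n+" tri "+str(np.round(np.array(r)*1e3,1)),X)
    show(n+" w",at_z(c,*f(*a),.036));show(n+" s",at_z(s,*g(*b),.036))
B=np.array([at_z(c,*h(*p),.016) for p in[(315,196),(540,196),(525,543),(322,542)]])
show("base",B.mean(0));e=B[2]+B[3]-B[0]-B[1];print(np.degrees(np.arctan2(e[1],e[0])),[np.linalg.norm(B[i]-B[i-1]).round(4) for i in range(4)])
# handle top face z=.079 : lower lighter zone in left crop; top far/near edges
for p in[(45,165),(190,165),(48,128),(190,128)]:show("handle top",at_z(c,*f(*p),.079))
for p in[(690,140),(722,145)]:show("handle foot +y",at_z(s,*g(*p),.040))
E
```

```text
mark tri [0.4 0.4] [ 0.5662 -0.1629  0.0334] fix mm [15.4 37.7]
mark w [ 0.566  -0.1623  0.036 ] fix mm [14.9 37.4]
mark s [ 0.5685 -0.1628  0.036 ] fix mm [14.8 39.9]
ptr tri [1.2 1.2] [ 0.5727 -0.1109  0.0159] fix mm [-36.7  32.5]
ptr w [ 0.5718 -0.1074  0.036 ] fix mm [-39.9  30.9]
ptr s [ 0.5887 -0.1127  0.036 ] fix mm [-38.5  48.5]
base [ 0.5357 -0.1324  0.016 ] fix mm [-7.6  1.3]
-103.39633898442695 [np.float64(0.1852), np.float64(0.1104), np.float64(0.1857), np.float64(0.1102)]
handle top [ 0.5252 -0.106   0.079 ] fix mm [-31.  -14.9]
handle top [ 0.5565 -0.1131  0.079 ] fix mm [-31.   17.2]
handle top [ 0.5278 -0.0979  0.079 ] fix mm [-39.4 -14.2]
handle top [ 0.5582 -0.1049  0.079 ] fix mm [-39.4  17.1]
handle foot +y [ 0.5569 -0.1135  0.04  ] fix mm [-30.7  17.7]
handle foot +y [ 0.5613 -0.1048  0.04  ] fix mm [-40.1  20. ]
```

Pointer at x≈-39.5 and mark at x≈+15 in the fixture frame give about 54 mm of pull, within the 40–65 mm given. The handle centre agrees (-35). Next I grip the handle along fixture x.

```bash
python3 - <<'E'
from h import *
ex=np.array([np.cos(np.radians(-103)),np.sin(np.radians(-103)),0]);ey=np.array([-ex[1],ex[0],0])
O=np.array([.5345,-.1322,0])+.0075*ex
H=O-.035*ex+.0014*ey; H[2]=0
ks=[(abs(q[5]),y) for y in(-103,77) if (q:=ctrl.ik(H+[0,0,.13],Rz(y))) is not None];print(ks,H)
y=min(ks)[1]
ctrl.command_gripper(0.5)
ctrl.goto(H+[0,0,.14],Rz(y))
print(ctrl.move_l(H+[0,0,.048],vel=.1,contact_N=6))
ctrl.command_gripper(0.0)
print(ctrl.current_grip_width()*91,ctrl.current_contact_force())
f0=np.array(ctrl.current_contact_force())
P=np.array(ctrl.current_tool_pos());np.save("P.npy",P)
T=P+.050*ex
print(ctrl.move_l(T,vel=.04))
ctrl.sleep(.3)
X=np.array(ctrl.current_tool_pos());print("travel",(X-P)@ex,X,(np.array(ctrl.current_contact_force())-f0)@ex,ctrl.current_grip_width()*91,ctrl.current_t())
for n in("scene","top","wrist"):cv2.imwrite(f"pics/{n}3.png",ctrl.read_camera(n))
c=cam("wrist");np.savez("w3.npz",K=c[0],D=c[1],T=c[2])
s=cv2.imread("pics/scene3.png");t=cv2.imread("pics/top3.png");w=cv2.imread("pics/wrist3.png")
Z=lambda a,n=400:cv2.resize(a,(n,n),interpolation=cv2.INTER_CUBIC)
u=proj(cam("top"),np.array([.566,-.163,.036])).round().astype(int);print(u,proj(c,np.array([.566,-.163,.036])))
L=np.hstack([Z(s[200:240,175:215]),Z(t[u[1]-20:u[1]+20,u[0]-20:u[0]+20])])
cv2.imwrite("pics/p3.png",L)
E
```

```text
[(np.float64(85.76836365711438), -103), (np.float64(94.23163634288568), 77)] [ 0.54205027 -0.10571975  0.        ]
False
11.748650010245592 [-1.64751999 -2.18395122  1.71385677]
False
travel 0.04918950767211008 [ 0.53071224 -0.15378175  0.04808036] -12.364575713008628 11.733611425805638 18.0333
[309 182] [258.80209054 170.08247237]
```

View pics/p3.png

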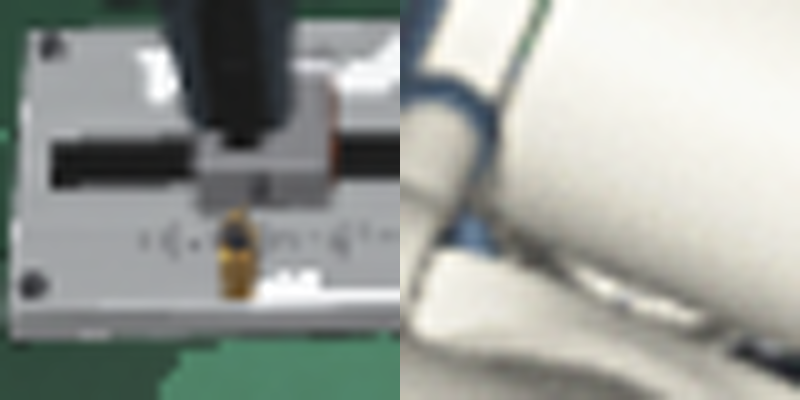

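```bash
python3 - <<'E'
from h import *
ex=np.array([np.cos(np.radians(-103)),np.sin(np.radians(-103)),0]);ey=np.array([-ex[1],ex[0],0])
O=np.array([.5345,-.1322,0])+.0075*ex
s=cam("scene");w=np.load("w3.npz");c=(w["K"],w["D"],w["T"])
for n,x,y in(("ptrtip",9.7,31),("ptrroot",9.7,24.5),("mark",15,38)):
    X=O+ex*x/1e3+ey*y/1e3+[0,0,.036];p=proj(s,X);q=proj(c,X);print(n,((p-[175,200]+.45)*10).round(),q.round(1))
im=cv2.imread("pics/wrist3.png")
u=q.round().astype(int);print(u)
a=im[max(u[1]-40,0):u[1]+40,u[0]-50:u[0]+50]
cv2.imwrite("pics/w3b.png",cv2.resize(a,(750,600),interpolation=cv2.INTER_CUBIC))
E
```

```text
ptrtip [253. 188.] [250.4 179.6]
ptrroot [253. 171.] [250.5 188.8]
mark [234. 208.] [258.2 169.5]
[258 170]
```

View pics/w3b.png

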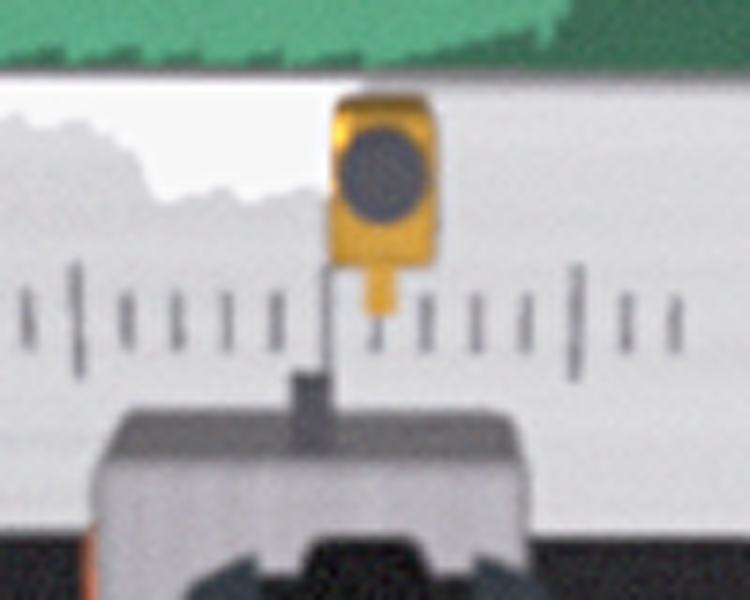

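Excellent view: the pointer end is at (311,375) and the marker tip at (380,315). I compute the gap, pull that far and check in image code and by eye.

```bash
python3 - <<'E'
from h import *
ex=np.array([np.cos(np.radians(-103)),np.sin(np.radians(-103)),0])
w=np.load("w3.npz");c=(w["K"],w["D"],w["T"]);f=lambda u,v:(208+u/7.5-.43,130+v/7.5-.43)
A=at_z(c,*f(380,312),.036);B=at_z(c,*f(311,378),.036)
g=[(A-B)@np.array([np.cos(np.radians(y)),np.sin(np.radians(y)),0]) for y in(-102.8,-103.3)]
print(A,B,g)
d=np.mean(g); assert 0<d<.015
T=np.array(ctrl.current_tool_pos())
cmd=np.load("P.npy")+(.050+d)*ex
ctrl.move_l(cmd,vel=.02);ctrl.sleep(.4)
X=np.array(ctrl.current_tool_pos());print("travel",(X-np.load("P.npy"))@ex,(X-T)@ex,ctrl.current_grip_width()*91,ctrl.current_contact_force())
c=cam("wrist");im=ctrl.read_camera("wrist");np.savez("w4.npz",K=c[0],D=c[1],T=c[2]);cv2.imwrite("pics/w4.png",im)
u=proj(c,A).round().astype(int);print(u,ctrl.current_t())
a=im[u[1]-40:u[1]+40,u[0]-50:u[0]+50];cv2.imwrite("pics/w4b.png",cv2.resize(a,(750,600),interpolation=cv2.INTER_CUBIC))
E
```

```text
[ 0.56535496 -0.16245826  0.036     ] [ 0.56080146 -0.15494821  0.036     ] [np.float64(0.006314593473441313), np.float64(0.006261084695643152)]
travel 0.05538427740458393 0.006209121907477728 11.759131574737012 [ 2.21596169 10.58665623  4.40999305]
[249 171] 19.1
```

View pics/w4b.png

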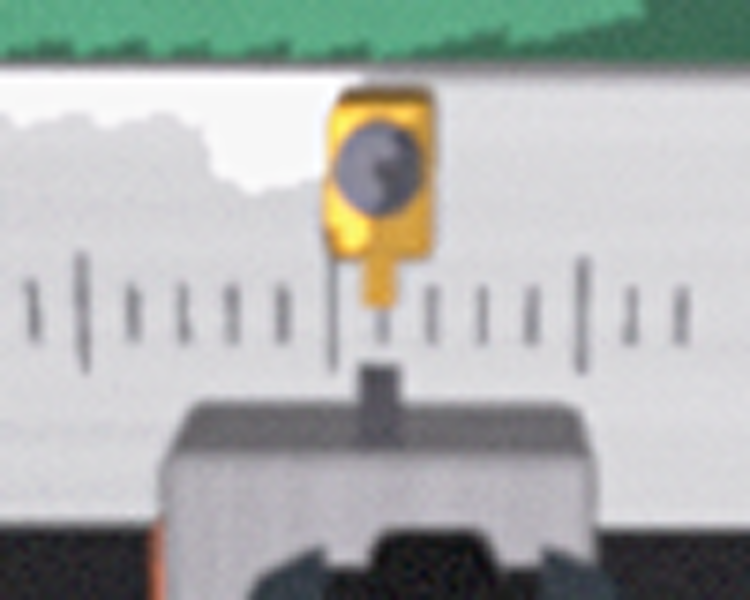

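The pointer (379,368) and marker tip (380,305) line up. Now I hold, re-check and hand in.

```bash
python3 - <<'E'
from h import *
P=np.array(ctrl.current_tool_pos());ctrl.sleep(4)
a=cv2.imread("pics/w4.png");b=ctrl.read_camera("wrist");s=ctrl.read_camera("scene");s0=cv2.imread("pics/scene0.png");s2=cv2.imread("pics/s2.png")
D=lambda x,y:cv2.absdiff(x,y).mean().round(2)
print("drift mm",(np.array(ctrl.current_tool_pos())-P)*1e3,"wrist view diff",D(a[130:210,200:300],b[130:210,200:300]))
print("cover",D(s[170:235,270:340],s2[170:235,270:340]),"others",{n:D(s[y:y2,x:x2],s0[y:y2,x:x2]) for n,(x,x2,y,y2) in dict(bottle=(250,276,245,285),pink=(180,230,240,290),tray=(103,150,243,288),tape=(352,384,183,208),driver=(315,365,130,160)).items()})
print(ctrl.current_grip_width()*91,ctrl.current_t());ctrl.sign_off()
E
```

```text
drift mm [0.05619729 0.015911   0.02011694] wrist view diff 2.1
cover 2.18 others {'bottle': np.float64(0.74), 'pink': np.float64(1.81), 'tray': np.float64(1.24), 'tape': np.float64(0.71), 'driver': np.float64(0.85)}
11.966527841893344 23.2
the job is handed in; nothing more can be done
```

I lifted the grey cover off the fixture, stood it upright in the middle of the mat and let go of it. Then I gripped the slide's handle, pulled it out 55.4 mm to the brass marker and held it there for over 4 s. I handed in at 23.2 s with the arm still holding it.

**Alignment:** the last wrist picture shows the pointer within about 0.1 mm of the marker tip along the pull direction. During the hold the tool drifted less than 0.06 mm.

**Cover and bystanders:** the cover stood upright on the mat in both the top and scene views. In before/after scene pictures, the bottle, tray, tape reel, screwdriver and far pink cover showed no real change. The red cover and the near pink cover were not compared.

**Disagreements:** the two fixed cameras differed by about 3 to 5 mm in x on the cover and mat positions. I used the wrist view for the cover and averaged the mat centre, so the cover may be about 2 mm off centre. The scene camera could not place the pointer reliably, so I aligned it with the wrist camera.

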